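# Sweep up the offcuts and lift the full dustpan level

### The arm

A 6-joint arm with a two-finger parallel gripper is mounted at the origin on the work surface. World frame = base frame: x ahead of the robot, y to its left, z up, the work surface at z = 0. Lengths are in mm, angles in rad, forces in N, time in s.
With the tool pointing down it reaches from about 250 to 775 mm from the base axis. Payload 4 kg.
Tool frame: the origin (TCP) lies between the finger pads; the fingertips stand 14 mm ahead of it and the grasp point (between the pads) lies 5 mm behind it; z points along the fingers, y is the line along which they close (so a half turn about z gives the same grasp; the last joint's range is limited). The gripper opens to 85 mm and grips with 20 to 120 N. Pads are 22 mm wide; open, the fingers measure 114 mm over their backs; the gripper's body (76 mm by 85 mm) begins 54 mm behind the grasp point. The pads swing forward as they close: fully open they stand 13 mm farther back than shut.
Start: joints at [-1.276, 0.087, 1.371, -0, 1.684, -0.103], TCP at [213.063, -507.07, 245.341] pointing down, gripper open.
Joint ranges: [-3.1, 3.1], [-0.76, 2.03], [0.27, 2.55], [-1.08, 4.22], [0.17, 2.65], [-2.57, 2.57]. Speed limits (rad/s): [2.79, 2.79, 3.14, 3.14, 3.14, 3.14].

### API

Orientations are given as a rotation vector (axis times angle).
In Python, from cell import ctrl gives the robot as it stands.
- The arm moves only by the shell command python3 -m creep 'ROWS' [OPENING] [FORCE]. ROWS is JSON, a list that holds one entry, the list of rows, each a list of 4 numbers: the shift along the tool's x, y, z in units of 40 mm (1.0 is 40 mm), then the turn about the tool's z in units of 5 degrees (1.0 is 5 degrees). In form: [[[tx, ty, tz, spin], ...]]. A call has 1 to 20 rows; each row shifts and turns the commanded pose from where the row before left it, along the tool's axes as they then stand; what a row does not reach is not made up. A row lasts 1/10 s, in which the tool goes at most 50 mm and 8.59 degrees, less where a joint would pass 70% of its speed; a pose out of reach is approached as far as the arm can. A call is refused whole if a number of a shift passes 1 or a number of a turn 1, either way. A call with a gripper value outside its range is refused whole. OPENING is the opening, from 0 (shut) to 1 (fully open), set as the call begins (- or left out, the last holds). The fingers move at their own pace and stop on an object; FORCE is the grip in N (left out, the last holds). Time passes only in rows, so rows that do not move let the fingers close. It gives the time, the measured TCP pose, the force, the opening and the grip force at its end, in the units of the state.
- ctrl.sense(): the state, without advancing time (a new reading comes with each control period).
- ctrl.capture(name): name is "scene" or "top" or "wrist"; returns a dict with "img" (420x560x3 uint8, red, green, blue), "intrinsics" (3x3 intrinsics, pixels), "world_to_cam" (4x4, takes a point from world to camera coordinates); the wrist camera has in their place "T_tool_cam" (4x4, takes a point from camera to tool coordinates, whose origin is the TCP and whose axes are the flange's). Camera axes: x right, y down, z forward; pixel columns grow to the right and rows downward; lengths in mm; the calibration is good to about 2 mm. A picture is of the moment at which its call begins: read the wrist's pose just before it. There is no depth.
- ctrl.job_done(): hands the job in; it is judged then, once.
Trained networks look in the newest picture that a camera, given by its name, has taken for a name from the list of things; names that differ only in an ending like _2 or _b are one class to them, and where a whole thing is asked for, a point or a joint stands for the part that bears it (a point fixed in the world has none). Each returns a list of dicts, best first, with "score" (0 to 1); they miss things now and then, are a little off and sometimes report something else, mostly with a low value. They report only what shows in the picture. A call takes as long as a camera call.
- ctrl.masks_of(camera, query): "mask" (420x560 bool, what is visible of it).
- ctrl.place_of(camera, query): "point" ([x, y, z] in mm, in world coordinates, good to about 4 mm: a listed point, or the origin of a listed thing).
The state is a dict: "t": time; "joints": joint angles; "dq": joint speeds; "joint_torque": joint torques, N m; "tcp_pos": TCP position; "eef_rot": TCP orientation; "ft_force": force on the tool from outside, world axes, zero at the start; "torque": the same for the moment, N m; "opening": finger opening in mm; "finger_force": force on a finger pad.
Only numpy, scipy, OpenCV 4.12 (cv2) and the standard library are available. Lean on these libraries where they do the work, as an engineer would, in place of code of your own. Each camera call takes 0.05 s, during which the arm holds its last target. There are 200 camera calls.

### The job

Clear the packing table: with the block brush, sweep the four pine offcuts all the way into the steel dustpan where it lies, then stand the brush back on its bristles on the table, clear of the dustpan, and let go of it. Then take the dustpan by the grip on its hood, lift it about 15 cm clear of the table and hold it level and still, with all four offcuts in it, for at least two seconds, and finish while still holding it there. Do not touch the offcuts with the fingers, never tip the dustpan, and leave everything else on the table where it is.

Things in the scene. Friction and masses are not known exactly. Their poses are not given: they have to be found in the camera images.
- dustpan: Hooded sheet-steel dustpan, 0.4 to 0.65 kg, loose, flat on the table, mouth towards the offcuts. 250 mm wide (its y), 220 mm deep (its x), 120 mm high with its grip; origin: middle of the underside, z up. Mouth at its -x end, back wall at x = +110 mm. The hood roofs the rear 85 mm (x from +25 mm), its top 62 mm high. Centre of mass on the centre line at x = +42 mm when empty.
- dustpan_grip (a point): Point on the pan's grip, on the centre line at pan x = +50 mm, 111 mm above the underside; axes as the pan's. The grip is a straight black bar along the pan's x (x = +16 to +108 mm), 18 mm wide (y), 18 mm tall, on a leg at each end (under the bar it is open from x = +32 to +97 mm), 40 mm free between bar and hood.
- dustpan_lip (a point): Middle of the dustpan's front lip, at table height; axes as the pan's: -x points out of the mouth. The mouth is 245 mm wide inside. The lip is flush with the table and ramps up over 25 mm to the 2.5 mm thick floor. The side cheeks are 22 mm high at the lip, rising to 62 mm at 90 mm behind it.
- brush: Wooden block brush, 0.19 to 0.29 kg, standing on its stiff black bristles. Origin: middle of its underside, z up. 190 mm long (its y), 52 mm wide (its x); bristle block 182 x 44 mm, 32 mm tall, under a wooden stock up to 50 mm height; the bristles do not give. It sweeps along its x, either face first. A bridge handle runs lengthwise over it, 95 mm high over all.
- brush_grip (a point): Middle of the brush's handle, 85 mm above its underside. The handle is a bar along the brush's y, 120 mm long, 24 mm wide (brush's x), 20 mm tall, on two posts 100 mm apart; 25 mm free between it and the stock. Axes as the brush's.
- offcut_block: Loose pine offcut, 10 to 20 g: a plain rectangular block, 40 x 28 mm and 22 mm tall. Origin in the middle of its underside. It lies on the table 50 to 190 mm in front of the dustpan's lip, within 70 mm of the pan's centre line.
- offcut_slat: Loose pine offcut, 10 to 20 g: a low slat end, 43 x 22 mm and 18 mm tall. Origin in the middle of its underside. It lies on the table 50 to 190 mm in front of the dustpan's lip, within 70 mm of the pan's centre line.
- offcut_notched: Loose pine offcut, 10 to 20 g: an L-shaped (notched) offcut, 38 x 30 mm, 24 mm tall on one side and 12 mm on the other. Origin in the middle of its underside. It lies on the table 50 to 190 mm in front of the dustpan's lip, within 70 mm of the pan's centre line.
- offcut_plug: Loose pine offcut, 10 to 20 g: a round hole-saw plug, 34 mm across and 20 mm tall, standing on end. Origin in the middle of its underside. It lies on the table 50 to 190 mm in front of the dustpan's lip, within 70 mm of the pan's centre line.
- flask: To be left alone: conical glass flask, 74 mm across, 110 mm tall, beside the offcuts. Origin in the middle of its underside.
- tape_roll: To be left alone: roll of clear parcel tape lying flat, 92 mm across, 48 mm tall, beside the dustpan. Origin in the middle of its underside.
- jar: To be left alone: glass jar with a steel cap, 68 mm across, 95 mm tall, on the dustpan's other side. Origin in the middle of its underside.
- carton: To be left alone: small closed cardboard carton 90 x 70 x 55 mm, beside the rear of the dustpan. Origin in the middle of its underside.
- bottle: To be left alone: amber bottle, 58 mm across, 145 mm tall, farther out than the brush. Origin in the middle of its underside.
- cutter: To be left alone: grey safety cutter lying flat, 150 x 30 x 18 mm, left of the brush. Origin in the middle of its underside.

How it is judged (in metres and radians):
On the way, in this order (a step that is already met when the one before it is completed fails the run):
1. all four offcuts lie fully inside the dustpan, which still lies on the table (height (world z) of dustpan below 0.012 m and x of offcut_block in the frame of dustpan between -0.085 and 0.11 m and y of offcut_block in the frame of dustpan between -0.125 and 0.125 m and z of offcut_block in the frame of dustpan between -0.008 and 0.055 m and x of offcut_slat in the frame of dustpan between -0.085 and 0.11 m and y of offcut_slat in the frame of dustpan between -0.125 and 0.125 m and z of offcut_slat in the frame of dustpan between -0.008 and 0.055 m and x of offcut_notched in the frame of dustpan between -0.085 and 0.11 m and y of offcut_notched in the frame of dustpan between -0.125 and 0.125 m and z of offcut_notched in the frame of dustpan between -0.008 and 0.055 m and x of offcut_plug in the frame of dustpan between -0.085 and 0.11 m and y of offcut_plug in the frame of dustpan between -0.125 and 0.125 m and z of offcut_plug in the frame of dustpan between -0.008 and 0.055 m), for 0.2 s.
2. the brush stands on its bristles on the table, let go and clear of the dustpan (height (world z) of brush below 0.01 m and angle between brush's own z axis and vertical below 0.1 rad and contact force between the fingers and brush below 0.1 N and contact force between brush and dustpan below 0.1 N and x of offcut_block in the frame of dustpan between -0.085 and 0.11 m and y of offcut_block in the frame of dustpan between -0.125 and 0.125 m and z of offcut_block in the frame of dustpan between -0.008 and 0.055 m and x of offcut_slat in the frame of dustpan between -0.085 and 0.11 m and y of offcut_slat in the frame of dustpan between -0.125 and 0.125 m and z of offcut_slat in the frame of dustpan between -0.008 and 0.055 m and x of offcut_notched in the frame of dustpan between -0.085 and 0.11 m and y of offcut_notched in the frame of dustpan between -0.125 and 0.125 m and z of offcut_notched in the frame of dustpan between -0.008 and 0.055 m and x of offcut_plug in the frame of dustpan between -0.085 and 0.11 m and y of offcut_plug in the frame of dustpan between -0.125 and 0.125 m and z of offcut_plug in the frame of dustpan between -0.008 and 0.055 m), for 0.2 s.
3. the loaded dustpan is held still and level in the air (height (world z) of dustpan between 0.1 and 0.22 m and angle between dustpan's own z axis and vertical below 0.14 rad and linear speed of dustpan below 0.03 m/s and angular speed of dustpan below 0.3 rad/s and contact force between the fingers and dustpan above 3 N and contact force between each of flask, tape_roll, jar, carton, bottle, cutter and dustpan below 0.1 N and x of offcut_block in the frame of dustpan between -0.085 and 0.11 m and y of offcut_block in the frame of dustpan between -0.125 and 0.125 m and z of offcut_block in the frame of dustpan between -0.008 and 0.055 m and x of offcut_slat in the frame of dustpan between -0.085 and 0.11 m and y of offcut_slat in the frame of dustpan between -0.125 and 0.125 m and z of offcut_slat in the frame of dustpan between -0.008 and 0.055 m and x of offcut_notched in the frame of dustpan between -0.085 and 0.11 m and y of offcut_notched in the frame of dustpan between -0.125 and 0.125 m and z of offcut_notched in the frame of dustpan between -0.008 and 0.055 m and x of offcut_plug in the frame of dustpan between -0.085 and 0.11 m and y of offcut_plug in the frame of dustpan between -0.125 and 0.125 m and z of offcut_plug in the frame of dustpan between -0.008 and 0.055 m), for 1.5 s.
At the end, for the whole second after the job is handed in: Fingers alone carry the dustpan, 100 to 220 mm above the table, tilted under 8 degrees, still (30 mm/s, 0.3 rad/s); all offcuts between its cheeks, at least 25 mm inside the lip; brush upright on its bristles on the table, touched by neither fingers nor dustpan (all of step 3 and height (world z) of brush below 0.01 m and angle between brush's own z axis and vertical below 0.1 rad and contact force between the fingers and brush below 0.1 N and contact force between brush and dustpan below 0.1 N); the arm keeps its last pose, push and grip.
It fails at once if the fingers touch an offcut (contact force between the fingers and offcut_block above 0.3 N or contact force between the fingers and offcut_slat above 0.3 N or contact force between the fingers and offcut_notched above 0.3 N or contact force between the fingers and offcut_plug above 0.3 N).
It fails at once if the dustpan is tipped by more than 0.35 rad (20 degrees) (angle between dustpan's own z axis and vertical above 0.35 rad).
It fails at once if a bystander is pushed more than 15 mm or tipped (distance of any of flask, tape_roll, jar, carton, bottle, cutter from where it was at the start of the episode above 0.015 m or angle between any of flask, tape_roll, jar, carton, bottle, cutter's own z axis and vertical above 0.2 rad).
It also fails if it takes over 61 s, if anything falls off the work surface, if the arm or the gripper's body presses on something with over 40 N, if the wrist force passes 120 N, or if a joint passes its speed limit or range.

## Working session

There is one attempt and no reset: what is moved stays moved. The work goes in short steps, Python scripts to look and compute and a shell command to move; the robot and the scene stay as the last step left them, time stands still between calls to the robot, and variables do not carry over. Pictures are saved under pics/ and viewed, at most 10 in all, crops included, and the job is handed in when it is done.

```bash
ls; mkdir -p pics
cat > h.py <<'E'
import numpy as np, cv2
from cell import ctrl
from scipy.spatial.transform import Rotation as R
def cap(n):
    s=ctrl.sense(); c=ctrl.capture(n)
    K=np.array(c["intrinsics"])
    if n=="wrist":
        T=np.eye(4);T[:3,:3]=R.from_rotvec(s["eef_rot"]).as_matrix();T[:3,3]=s["tcp_pos"]
        W=np.linalg.inv(T@np.array(c["T_tool_cam"]))
    else: W=np.array(c["world_to_cam"])
    return c["img"],K,W
def save(img,f): cv2.imwrite("pics/"+f,img[:,:,::-1])
def onplane(uv,K,W,z):
    uv=np.atleast_2d(uv).astype(float)
    d=np.c_[uv,np.ones(len(uv))]@np.linalg.inv(K).T@W[:3,:3]
    o=-W[:3,:3].T@W[:3,3]
    return o+d*((z-o[2])/d[:,2])[:,None]
def pix(p,K,W):
    q=(np.atleast_2d(p)@W[:3,:3].T+W[:3,3])@K.T
    return q[:,:2]/q[:,2:]
def tri(views):
    A=[];b=[]
    for uv,K,W in views:
        P=K@W[:3]
        for i in (0,1):
            r=uv[i]*P[2]-P[i];A.append(r[:3]);b.append(-r[3])
    return np.linalg.lstsq(np.array(A),np.array(b),rcond=None)[0]
E
python3 - <<'E'
from h import *
ims={}
names="dustpan dustpan_grip dustpan_lip brush brush_grip offcut_block offcut_slat offcut_notched offcut_plug flask tape_roll jar carton bottle cutter".split()
s=ctrl.sense();print(s["tcp_pos"],s["eef_rot"],s["ft_force"],s["opening"],s["t"])
for n in("top","scene"):
    img,K,W=cap(n);save(img,n+"0.png")
    for q in names:
        r=ctrl.place_of(n,q)[:2]
        print(n,q,[(np.round(a["point"]),round(a["score"],2)) for a in r])
    for q in ("brush","dustpan"):
        m=ctrl.masks_of(n,q)
        if m:
            ys,xs=np.nonzero(m[0]["mask"]); print("mask",q,cv2.minAreaRect(np.c_[xs,ys].astype(np.float32)))
print(ctrl.sense()["t"])
E
```

```text
pics
[ 212.91391384 -506.58947179  244.09817248] [-3.07741548e+00 -6.20269202e-01  3.78533182e-04] [ 0.05735778 -0.1058702  -0.23190603] 85.43504761284758 0.0
top dustpan [(array([ 511., -186.,    2.]), 0.8), (array([445., 292.,   0.]), 0.62)]
top dustpan_grip [(array([ 503., -237.,  110.]), 0.6)]
top dustpan_lip [(array([522., -78.,  -2.]), 0.59)]
top brush [(array([448., 290.,  -2.]), 0.81)]
top brush_grip [(array([447., 300.,  80.]), 0.94)]
top offcut_block [(array([506.,  85.,   3.]), 0.63), (array([445., 295.,  82.]), 0.44)]
top offcut_slat [(array([562.,  -2.,  -3.]), 0.41)]
top offcut_notched [(array([483.,  -2.,  -1.]), 0.43)]
top offcut_plug [(array([ 331., -126.,    0.]), 0.62), (array([597.,  79.,  -1.]), 0.49)]
top flask [(array([ 502., -237.,  110.]), 0.53), (array([ 511., -187.,    0.]), 0.24)]
top tape_roll [(array([ 337., -124.,   -0.]), 0.84), (array([ 299., -253.,    2.]), 0.58)]
top jar [(array([ 689., -233.,   -2.]), 0.71)]
top carton [(array([ 301., -256.,    1.]), 0.93)]
top bottle [(array([696., 347.,   0.]), 0.93), (array([ 500., -239.,  108.]), 0.46)]
top cut
[... 824 characters left out ...]
 4.]), 0.56)]
scene offcut_plug [(array([601.,  78.,  -6.]), 0.54)]
scene flask [(array([703.,  -2.,  -2.]), 0.79)]
scene tape_roll [(array([ 333., -127.,   -2.]), 0.82), (array([704.,  -4.,   0.]), 0.38)]
scene jar [(array([ 694., -236.,    1.]), 0.57), (array([701.,  -4.,   0.]), 0.2)]
scene carton [(array([ 297., -257.,   -1.]), 0.58)]
scene bottle [(array([695., 347.,   6.]), 0.86), (array([510.,  77.,   0.]), 0.33)]
scene cutter [(array([384., 470.,   2.]), 0.86)]
mask brush ((353.8529357910156, 212.41177368164062), (60.3913688659668, 21.3431339263916), 75.96376037597656)
mask dustpan ((185.94189453125, 198.62847900390625), (87.09757995605469, 84.75472259521484), 24.341089248657227)
1.8
```

View pics/top0.png

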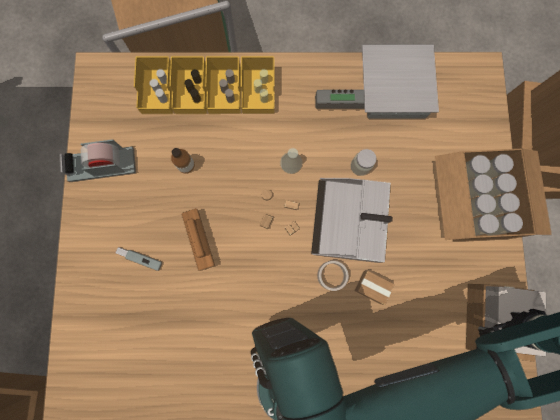

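Run:
```python
from h import *
b={}
s=ctrl.sense();Rm=R.from_rotvec(s["eef_rot"]).as_matrix();print(np.round(Rm,3).tolist())
V={}
for n in("top","scene"):
    img,K,W=cap(n)
    m=[a for a in ctrl.masks_of(n,"brush")][0]["mask"]
    ys,xs=np.nonzero(m);V[n]=(K,W)
    for z in (0,85):
        P=onplane(np.c_[xs,ys],K,W,z)[:,:2]
        r=cv2.minAreaRect(P.astype(np.float32));print(n,z,len(xs),r)
    for q in("dustpan","dustpan_grip","dustpan_lip"):
        for a in ctrl.masks_of(n,q)[:2]:
            ys,xs=np.nonzero(a["mask"]);print(n,q,round(a["score"],2),len(xs),xs.min(),xs.max(),ys.min(),ys.max())
# triangulate from place reports reprojected
for q in("brush_grip","dustpan_grip","dustpan_lip"):
    v=[]
    for n in V:
        r=ctrl.place_of(n,q)
        if r: v.append((pix(r[0]["point"],*V[n])[0],*V[n]))
    if len(v)==2: print(q,np.round(tri(v),1),[np.round(a[0]) for a in v])
```

```text
[[0.922, 0.387, 0.0], [0.387, -0.922, -0.0], [0.0, 0.0, -1.0]]Traceback (most recent call last):
  File "<stdin>", line 7, in <module>
IndexError: list index out of range
```

The top view shows the brush at (198,239), tilted about 17°. The pan is at (352,220) with its mouth facing left, and the four offcuts are at (267,195), (291,205), (267,221) and (291,228). The flask (291,160), jar (365,160), tape (333,275) and carton (377,287) surround them, and this agrees with the reported positions.

```bash
cat > look.py <<'E'
from h import *
import sys
def retry(f,*a):
    for i in range(3):
        r=f(*a)
        if r: return r
        cap(a[0])
    return []
def bar(n,q,z,K,W):
    for a in retry(ctrl.masks_of,n,q)[:1]:
        ys,xs=np.nonzero(a["mask"])
        P=onplane(np.c_[xs,ys],K,W,z)[:,:2].astype(np.float32)
        (c,wh,_)=r=cv2.minAreaRect(P);B=cv2.boxPoints(r);e=max(B[1]-B[0],B[2]-B[1],key=np.linalg.norm)
        print(n,q,z,round(a["score"],2),len(xs),np.round(c),np.round(wh),"yaw",round(np.degrees(np.arctan2(e[1],e[0]))%180,1))
def points(cams,qs):
    V={}
    for n in cams: V[n]=cap(n)[1:]
    for q in qs:
        v=[];o=[]
        for n in cams:
            r=retry(ctrl.place_of,n,q)
            if r:
                p=np.array(r[0]["point"]);o.append((n,np.round(p).tolist(),round(r[0]["score"],2)));v.append((pix(p,*V[n])[0],*V[n]))
        print(q,o,"tri",np.round(tri(v),1) if len(v)>1 else None)
    return V
E
python3 - <<'E'
from look import *
V=points(("top","scene"),("brush_grip","dustpan_grip","dustpan_lip"))
for n in V:
    bar(n,"brush",0,*V[n]);bar(n,"dustpan",0,*V[n])
print(ctrl.sense()["t"])
E
```

```text
brush_grip [('top', [595.0, 80.0, 5.0], 0.63), ('scene', [447.0, 296.0, 83.0], 0.77)] tri [557.6 183.6 216.4]
dustpan_grip [('top', [498.0, -239.0, 107.0], 0.72), ('scene', [506.0, -236.0, 109.0], 0.59)] tri [ 498.5 -240.8  100.2]
dustpan_lip [('top', [522.0, -77.0, -2.0], 0.63), ('scene', [523.0, -75.0, 0.0], 0.78)] tri [522.  -75.7  -0.6]
top brush 0 0.57 1013 [451. 300.] [196.  55.] yaw 18.3
top dustpan 0 0.85 5709 [ 517. -202.] [245. 267.] yaw 172.9
scene brush 0 0.79 1161 [418. 296.] [229.  63.] yaw 17.3
scene dustpan 0 0.74 6141 [ 478. -225.] [302. 303.] yaw 173.2
2.5
```

```bash
python3 -m creep '[[[0.63,-0.76,0,0],[0.63,-0.76,0,0],[0.63,-0.76,0,0],[0.63,-0.76,0,0],[0.63,-0.76,0,0],[0.63,-0.76,0,0],[0.63,-0.76,0,0],[0.63,-0.76,0,0],[0.63,-0.76,0,0],[0.63,-0.76,0,0],[0.63,-0.76,0,0],[0.63,-0.76,0,0],[0.63,-0.76,0,0],[0.63,-0.76,0,0],[0.63,-0.76,0,0],[0.63,-0.76,0,0],[0.63,-0.76,0,0],[0.63,-0.76,0,0],[0.63,-0.76,0,0],[0,0,0,1]]]' 1 && python3 -m creep '[[[0,0,0,0],[0,0,0,0],[0,0,0,0]]]'
python3 - <<'E'
from look import *
V=points(("top","scene","wrist"),("brush_grip",))
img,K,W=cap("wrist");save(img,"w1.png")
for z in (85,95): bar("wrist","brush",z,K,W)
n="top";bar(n,"brush",0,*V[n])
s=ctrl.sense();M=R.from_rotvec(s["eef_rot"]).as_matrix()
print(s["t"],s["tcp_pos"],np.round(M,3).tolist(),s["joints"])
E
```

```text
t: 4.5
tcp_pos: [431.1, 214.7, 244.6]
eef_rot: [-3.102, -0.49, 0.001]
ft_force: [0.3, -1.0, 0.2]
opening: 85.7
finger_force: 0.0
t: 4.8
tcp_pos: [430.7, 210.3, 245.5]
eef_rot: [3.104, 0.486, 0.001]
ft_force: [-0.2, -0.9, -0.5]
opening: 85.3
finger_force: 0.0
brush_grip [('top', [445.0, 298.0, 83.0], 0.84), ('scene', [449.0, 297.0, 84.0], 0.69), ('wrist', [444.0, 295.0, 86.0], 0.56)] tri [444.4 297.4  79.5]
wrist brush 85 0.9 8620 [454. 286.] [167.  49.] yaw 17.8
wrist brush 95 0.9 8620 [455. 284.] [161.  47.] yaw 17.8
top brush 0 0.85 360 [393. 282.] [74. 56.] yaw 16.6
5.3 [430.7164406  210.82672373 245.31058982] [[0.952, 0.305, 0.0], [0.305, -0.952, -0.0], [0.0, 0.0, -1.0]] [ 3.36946208e-01 -7.07360624e-02  1.52984375e+00 -8.42657812e-05
  1.68241476e+00  1.59727124e+00]
```

View pics/w1.png

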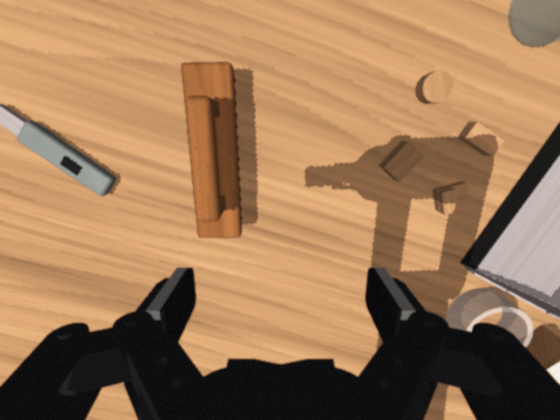

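The wrist view shows the handle bar running from (200,97) to (206,220), with its centre near (203,159) and nearly parallel to the tool x axis. The fingers are clear of it.

Run:
```python
from h import *
img,K,W=cap("wrist")
P=onplane([(203.5,159),(200,97),(207,221)],K,W,95);print(np.round(P,1))
e=P[1]-P[2];print("yaw",np.degrees(np.arctan2(e[1],e[0])),np.hypot(*e[:2]))
s=ctrl.sense();M=R.from_rotvec(s["eef_rot"]).as_matrix();print("yaw tool",np.degrees(np.arctan2(M[1,0],M[0,0])))
for p in (P[0],np.array([446,296.5,95])): print((M.T@(np.array([p[0],p[1],80])-s["tcp_pos"])/40).round(2))
```

```text
[[450.1 293.2  95. ]
 [502.1 308.6  95. ]
 [391.3 275.6  95. ]]
yaw 16.567196699233346 115.59181617129278
yaw tool 17.786638554280227
[ 1.09 -1.81  4.13]
[ 1.02 -1.92  4.13]
```

```bash
python3 -m creep '[[[0.35,-0.62,0,0.1],[0.35,-0.62,0,0],[0.35,-0.63,0,0],[0,0,0.8,0],[0,0,0.8,0],[0,0,0.8,0],[0,0,0.8,0],[0,0,0.6,0],[0,0,0.33,0],[0,0,0,0],[0,0,0,0]]]' 1 && python3 -m creep '[[[0,0,0,0],[0,0,0,0],[0,0,0,0],[0,0,0,0],[0,0,0,0],[0,0,0,0],[0,0,0,0]]]' 0 80
```

```text
t: 6.45
tcp_pos: [449.0, 295.2, 81.1]
eef_rot: [-3.106, -0.472, -0.002]
ft_force: [-0.4, -0.1, 0.6]
opening: 85.5
finger_force: 0.0
t: 7.15
tcp_pos: [448.8, 294.9, 80.9]
eef_rot: [3.106, 0.472, 0.002]
ft_force: [-0.2, -0.4, 4.9]
opening: 22.9
finger_force: 79.3
```

```bash
python3 -m creep '[[[0,0,-0.5,0],[0,0,-0.5,0],[0.29,0.77,0,0],[0.29,0.77,0,0],[0.29,0.77,0,0],[0.29,0.77,0,0],[0.31,0.78,0,0],[0,0,0,1],[0,0,0,1],[0,0,0,1],[0,0,0,1],[0,0,0,0.8],[0,0,0,0],[0,0,0,0],[0,0,0,0]]]'
python3 - <<'E'
from look import *
V=points(("top","scene","wrist"),("dustpan_grip","dustpan_lip","offcut_block","offcut_slat","offcut_notched","offcut_plug","dustpan"))
bar("top","dustpan",0,*V["top"]);bar("wrist","dustpan",0,*V["wrist"])
img,_,_=cap("wrist");save(img,"w2.png")
s=ctrl.sense();M=R.from_rotvec(s["eef_rot"]).as_matrix()
print(s["t"],s["tcp_pos"],np.degrees(np.arctan2(M[1,0],M[0,0])),s["ft_force"],s["opening"])
E
```

```text
t: 8.65
tcp_pos: [550.0, 164.9, 119.4]
eef_rot: [3.136, -0.182, -0.002]
ft_force: [0.3, -1.5, -2.4]
opening: 22.9
finger_force: 79.2
dustpan_grip [('top', [501.0, -239.0, 107.0], 0.94), ('scene', [504.0, -241.0, 110.0], 0.6)] tri [ 502.1 -240.5  106.8]
dustpan_lip [('top', [524.0, -79.0, -1.0], 0.77), ('scene', [525.0, -74.0, 2.0], 0.97), ('wrist', [521.0, -77.0, 3.0], 0.56)] tri [523.4 -77.1   2. ]
offcut_block [('top', [507.0, 83.0, -0.0], 0.53), ('scene', [508.0, 77.0, -1.0], 0.66), ('wrist', [506.0, 83.0, -1.0], 0.87)] tri [506.8  80.6  -1.2]
offcut_slat [('top', [562.0, -2.0, -4.0], 0.52), ('scene', [562.0, -3.0, -5.0], 0.49), ('wrist', [564.0, 0.0, 3.0], 0.97)] tri [562.1  -2.4  -3.9]
offcut_notched [('top', [482.0, -3.0, -1.0], 0.44), ('scene', [483.0, -4.0, 5.0], 0.5), ('wrist', [482.0, 0.0, 5.0], 0.88)] tri [481.5  -3.6   2.1]
offcut_plug [('top', [595.0, 79.0, 1.0], 0.41), ('scene', [598.0, 78.0, 0.0], 0.49), ('wrist', [595.0, 79.0, -2.0], 0.56)] tri [595.6  78.2  -3.3]
dustpan [('top', [513.0, -185.0, 4.0], 0.74), ('scene', [510.0, -192.0, -1.0], 0.67), ('wrist', [519.0, -77.0, -1.0], 0.69)] tri [ 496.9 -187.1  -59.4]
top dustpan 0 0.27 5822 [ 517. -203.] [249. 267.] yaw 173.3
wrist dustpan 0 0.95 2900 [448. -74.] [160.  35.] yaw 9.2
10.25 [550.39643183 164.9124097  120.09579872] -6.7092352677469576 [ 0.41343199 -0.93168399 -2.63550354] 23.035062605768513
```

View pics/w2.png

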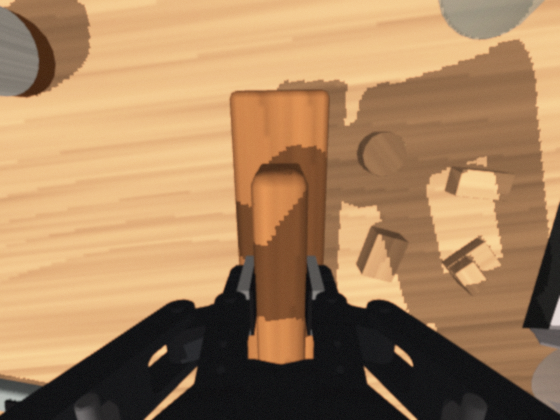

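The brush hangs square in the fingers and all four offcuts lie ahead of its face, at (382,153), (383,254), (478,183) and (472,262). Sweeping now.

```bash
python3 -m creep '[[[0,0,0.46,0],[0,0,0.46,0],[0,0,0,0],[0,0.2,0,0],[0,0.25,0,0],[0,0.25,0,0],[0,0.25,0,0],[0,0.25,0,0],[0,0.25,0,0],[0,0.25,0,0],[0,0.25,0,0],[0,0.25,0,0],[0,0.25,0,0],[0,0.25,0,0],[0,0.25,0,0],[0,0.25,0,0],[0,0.25,0,0],[0,0.25,0,0],[0,0.25,0,0]]]' && python3 -m creep '[[[0,0.25,0,0],[0,0.25,0,0],[0,0.2,0,0],[0,0,0,0],[0,0,0,0]]]'
python3 - <<'E'
from look import *
V=points(("wrist","scene"),("dustpan_lip","offcut_block","offcut_slat","offcut_notched","offcut_plug"))
save(cap("wrist")[0],"w3.png")
s=ctrl.sense();M=R.from_rotvec(s["eef_rot"]).as_matrix()
print(s["t"],s["tcp_pos"],np.degrees(np.arctan2(M[1,0],M[0,0])),s["ft_force"],s["opening"])
E
```

```text
t: 12.15
tcp_pos: [531.8, 7.2, 83.3]
eef_rot: [3.136, -0.184, 0.0]
ft_force: [0.0, 0.6, -2.6]
opening: 22.9
finger_force: 79.8
t: 12.65
tcp_pos: [528.6, -20.0, 83.3]
eef_rot: [-3.136, 0.185, 0.0]
ft_force: [-0.0, -0.0, -2.4]
opening: 22.9
finger_force: 79.8
dustpan_lip [('wrist', [521.0, -78.0, -0.0], 0.77), ('scene', [521.0, -74.0, -1.0], 0.81)] tri [519.4 -76.2  -3.4]
offcut_block [('wrist', [494.0, -51.0, 0.0], 0.71), ('scene', [494.0, -55.0, 2.0], 0.56)] tri [502.4 -50.7  14.2]
offcut_slat [('wrist', [543.0, -57.0, -2.0], 0.56), ('scene', [537.0, -59.0, -5.0], 0.44)] tri [545.8 -55.6   7.4]
offcut_notched [('wrist', [471.0, -88.0, 7.0], 0.96), ('scene', [471.0, -90.0, 3.0], 0.5)] tri [460.3 -93.5 -10.1]
offcut_plug [('wrist', [577.0, -67.0, 2.0], 0.79), ('scene', [582.0, -65.0, -2.0], 0.54)] tri [574.9 -68.8 -12.6]
13.4 [528.66268358 -19.80702591  83.28868616] -6.709332193226394 [-0.62087926 -0.25373406 -2.52853902] 22.793478710128213
```

View pics/w3.png

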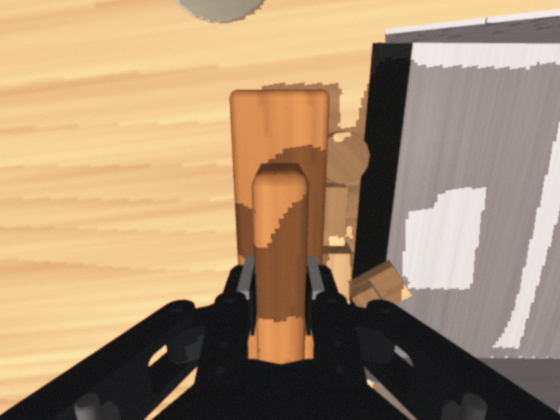

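Offcuts are lined up against the bristles at the lip. The pan hasn't moved, so I'll continue over the ramp with the brush slightly raised.

```bash
python3 -m creep '[[[0,0.15,0,0],[0,0.2,0,0],[0,0.2,-0.04,0],[0,0.2,-0.04,0],[0,0.2,-0.02,0],[0,0.2,0,0],[0,0.2,0,0],[0,0.2,0,0],[0,0.2,0,0],[0,0.2,0,0],[0,0.2,0,0],[0,0.2,0,0],[0,0.2,0,0],[0,0.2,0,0],[0,0.15,0,0],[0,0,0,0],[0,0,0,0]]]'
python3 - <<'E'
from look import *
V=points(("wrist","scene"),("dustpan_lip","dustpan_grip","dustpan","offcut_block","offcut_slat","offcut_notched","offcut_plug"))
save(cap("wrist")[0],"w4.png")
s=ctrl.sense()
print(s["t"],s["tcp_pos"],s["ft_force"],s["opening"])
E
```

```text
t: 15.1
tcp_pos: [515.1, -135.1, 87.3]
eef_rot: [-3.136, 0.184, 0.0]
ft_force: [0.4, -0.1, -1.8]
opening: 23.0
finger_force: 79.8
dustpan_lip [('wrist', [523.0, -76.0, -1.0], 0.81), ('scene', [521.0, -75.0, 1.0], 0.71)] tri [521.9 -75.4   0.6]
dustpan_grip [('wrist', [505.0, -238.0, 113.0], 0.71), ('scene', [509.0, -234.0, 112.0], 0.85)] tri [ 516.8 -227.5  123.6]
dustpan [('wrist', [513.0, -186.0, -1.0], 0.64), ('scene', [511.0, -191.0, -1.0], 0.65)] tri [ 516.6 -186.6    6.8]
offcut_block [('wrist', [480.0, -171.0, 0.0], 0.71)] tri None
offcut_slat [('wrist', [516.0, -137.0, 6.0], 0.66), ('scene', [381.0, 468.0, 3.0], 0.2)] tri [909.8 143.4 717.6]
offcut_notched [('wrist', [436.0, -171.0, 6.0], 0.62), ('scene', [695.0, -239.0, -1.0], 0.62)] tri [857.9 -70.3 424.2]
offcut_plug [('wrist', [563.0, -181.0, 2.0], 0.72), ('scene', [571.0, -183.0, 1.0], 0.39)] tri [ 562.8 -186.2  -10.9]
16.4 [ 515.1256251  -135.04553809   87.33648093] [-0.84548172  0.61641341 -2.41820997] 22.792258005806385
```

View pics/w4.png

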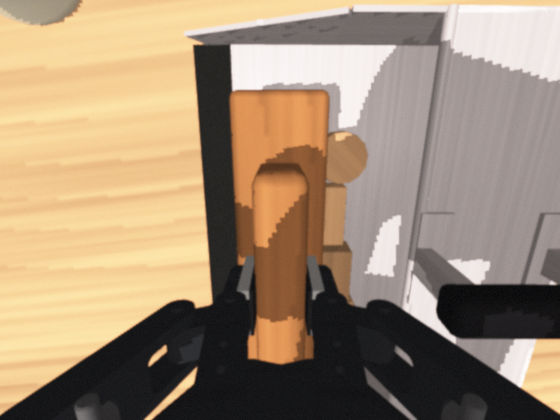

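The plug (347,157), slat (334,213) and block (336,262) are well past the lip against the brush, and the notched piece is hidden below. I'll back out and set the brush down.

```bash
python3 -m creep '[[[0,-0.2,0,0],[0,-0.2,0,0],[0,-0.4,0,0],[0,-0.5,0,0],[0,-0.5,0,0],[0,-0.5,0,0],[0,-0.5,0,0],[0,-0.5,0,0],[0,-0.5,0,0],[0,-0.5,0,0],[0,-0.5,0,0],[0,-0.3,0,0],[0,0,0,0],[0,0,0.08,0],[0,0,0.07,0],[0,0,0,0],[0,0,0,0]]]'
python3 - <<'E'
from look import *
img,K,W=cap("wrist");save(img,"w5.png")
for q in ("offcut_block","offcut_slat","offcut_notched","offcut_plug"):
    print(q,[(np.round(a["point"]),round(a["score"],2)) for a in ctrl.place_of("wrist",q)[:2]])
s=ctrl.sense()
print(s["t"],s["tcp_pos"],s["ft_force"],s["opening"])
E
```

```text
t: 18.1
tcp_pos: [538.7, 66.8, 81.0]
eef_rot: [3.136, -0.186, -0.001]
ft_force: [0.2, 0.1, -2.6]
opening: 22.9
finger_force: 79.8
offcut_block []
offcut_slat []
offcut_notched []
offcut_plug []
18.35 [538.93168313  67.32384744  81.30210716] [ 0.38979005  0.89332338 -3.06855454] 22.561510647005225
```

View pics/w5.png

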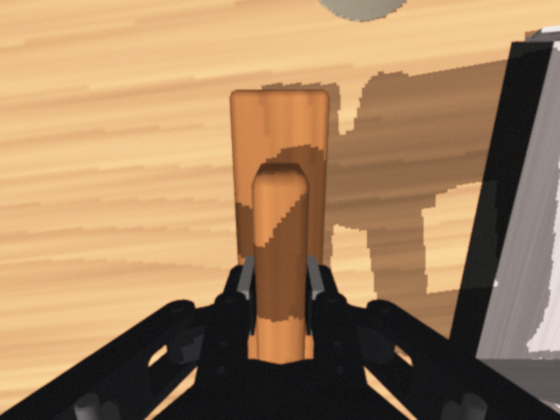

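No offcuts remain outside the pan mouth at (500,200), and the brush is just touching down. Next I'll release it, rise, turn and look over the pan.

```bash
python3 -m creep '[[[0,0,0.02,0],[0,0,0,0],[0,0,0,0],[0,0,0,0],[0,0,0,0],[0,0,0,0]]]' 1 && python3 -m creep '[[[0,0,-0.4,0],[0,0,-0.9,0],[0,0,-0.9,0],[0,0,-0.9,-1],[0,0,-0.9,-1],[0,0,0,-1],[0,0,0,-1],[0,0,0,-1],[0,0,0,-1],[0,0,0,-1],[0,0,0,-1],[0,0,0,-1],[0,0,0,-1],[0,0,0,-1],[0,0,0,-1],[0,0,0,-1],[0,0,0,-1],[0,0,0,-1],[0,0,0,-1]]]' && python3 -m creep '[[[0,0,0,-1],[0,0,0,-1],[-0.75,0,0,0],[-0.75,0,0,0],[-0.75,0,0,0],[-0.75,0,0,0],[-0.75,0,0,0],[-0.75,0,0,0],[-0.75,0,0,0],[-0.75,0,0,0],[-0.75,0,0,0],[-0.75,0,0,0],[-0.75,0,0,0],[-0.75,0,0,0],[0,0,0,0],[0,0,0,0],[0,0,0,0]]]'
python3 - <<'E'
from look import *
V=points(("wrist","scene","top"),("dustpan_grip","dustpan_lip","offcut_block","offcut_slat","offcut_notched","offcut_plug","brush"))
bar("wrist","dustpan_grip",120,*V["wrist"])
save(cap("wrist")[0],"w6.png")
s=ctrl.sense();M=R.from_rotvec(s["eef_rot"]).as_matrix()
print(s["t"],s["tcp_pos"],np.degrees(np.arctan2(M[1,0],M[0,0])),s["ft_force"],s["opening"])
E
```

```text
t: 18.95
tcp_pos: [539.0, 67.6, 80.6]
eef_rot: [3.136, -0.184, 0.0]
ft_force: [0.8, -0.4, -0.2]
opening: 85.2
finger_force: 0.0
t: 20.85
tcp_pos: [538.9, 67.6, 240.4]
eef_rot: [-2.517, -1.88, 0.0]
ft_force: [0.3, 0.1, 1.0]
opening: 85.4
finger_force: 0.0
t: 22.55
tcp_pos: [497.0, -289.1, 240.5]
eef_rot: [-2.347, -2.088, -0.001]
ft_force: [-0.0, 0.0, -0.0]
opening: 85.4
finger_force: 0.0
dustpan_grip [('wrist', [693.0, -234.0, 0.0], 0.74), ('scene', [504.0, -235.0, 112.0], 0.86), ('top', [502.0, -240.0, 109.0], 0.93)] tri [ 537.8 -214.4  178. ]
dustpan_lip [('wrist', [478.0, -168.0, 3.0], 0.47), ('scene', [524.0, -75.0, 2.0], 0.88), ('top', [536.0, 65.0, -0.0], 0.68)] tri [519.7 -44.   -1.4]
offcut_block [('wrist', [481.0, -167.0, 3.0], 0.59), ('scene', [482.0, -168.0, 3.0], 0.43), ('top', [480.0, -168.0, 2.0], 0.41)] tri [ 480.5 -168.5    1.3]
offcut_slat [('wrist', [529.0, -170.0, 3.0], 0.76), ('scene', [525.0, -174.0, 0.0], 0.59), ('top', [536.0, 68.0, 0.0], 0.71)] tri [544.5 -73.6  57.1]
offcut_notched [('wrist', [434.0, -170.0, 6.0], 0.96), ('scene', [434.0, -174.0, 5.0], 0.48), ('top', [435.0, -172.0, 2.0], 0.53)] tri [ 435.3 -171.6    7.7]
offcut_plug [('wrist', [566.0, -183.0, 4.0], 0.81), ('scene', [569.0, -180.0, 2.0], 0.53), ('top', [567.0, -182.0, 4.0], 0.53)] tri [ 567.  -182.1   -0.9]
brush [('wrist', [513.0, -187.0, -1.0], 0.72), ('scene', [537.0, 74.0, -4.0], 0.8), ('top', [534.0, 67.0, 0.0], 0.57)] tri [518.7   7.4 -63.3]
wrist dustpan_grip 120 0.61 47211 [ 507. -210.] [163. 203.] yaw 173.3
24.45 [ 496.90476413 -289.94210278  240.54775012] 83.294827036434 [0.94020023 0.30882808 0.07655077] 85.32498154152559
```

View pics/w6.png

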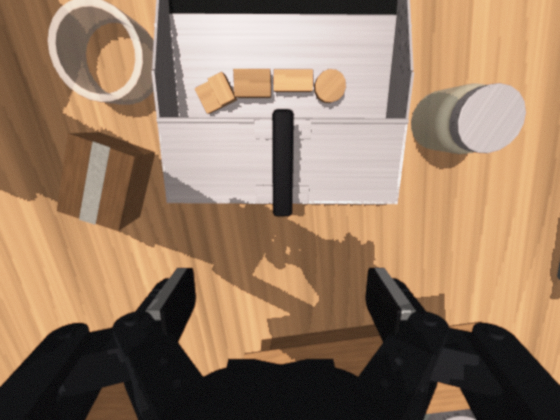

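All four offcuts are in a row in the pan, (215,92) to (331,85), ahead of the hood. The grip bar runs from (283,110) to (283,215) and is parallel to the tool x axis.

Run:
```python
from h import *
img,K,W=cap("wrist")
P=onplane([(283,111),(283,214)],K,W,120);print(np.round(P,1),np.linalg.norm(P[1]-P[0]))
d=P[1]-P[0];d/=np.linalg.norm(d);print("yaw",np.degrees(np.arctan2(-d[1],-d[0])))
g=P.mean(0)+d*(47-62);g[2]=106
g2=np.array([504,-237,106])
s=ctrl.sense();M=R.from_rotvec(s["eef_rot"]).as_matrix()
for x in (g,g2):print(x,(M.T@(x-s["tcp_pos"])/40).round(2))
# bar height check: top-view place vs wrist centre line
cap("top");_,Kt,Wt=cap("top")
r=ctrl.place_of("top","dustpan_grip")
u=pix([g[0],g[1],111],K,W)[0]
if r: print(r[0]["score"],np.round(r[0]["point"]),tri([(u,K,W),(pix(r[0]["point"],Kt,Wt)[0],Kt,Wt)]).round(1))
```

```text
[[ 508.4 -205.   120. ]
 [ 498.5 -290.6  120. ]] 86.15334309721518
yaw 83.43370848142814
[ 505.18838049 -232.92161041  106.        ] [1.44 0.04 3.36]
[ 504 -237  106] [1.34 0.02 3.36]
0.76 [ 502. -239.  110.] [ 501.9 -234.5  123.1]
```

```bash
python3 -m creep '[[[0.47,0.01,0,0],[0.47,0.01,0,0],[0.46,0.01,0,0],[0,0,0.8,0],[0,0,0.8,0],[0,0,0.7,0],[0,0,0.5,0],[0,0,0.4,0],[0,0,0.16,0],[0,0,0,0],[0,0,0,0]]]' 1 && python3 -m creep '[[[0,0,0,0],[0,0,0,0],[0,0,0,0],[0,0,0,0],[0,0,0,0],[0,0,0,0],[0,0,0,0],[0,0,0,0]]]' 0 110
```

```text
t: 25.75
tcp_pos: [505.2, -234.3, 107.2]
eef_rot: [2.346, 2.087, 0.001]
ft_force: [-0.1, -0.2, 0.7]
opening: 85.1
finger_force: 0.0
t: 26.55
tcp_pos: [505.0, -234.7, 106.7]
eef_rot: [2.347, 2.087, 0.001]
ft_force: [-0.3, 0.9, 2.8]
opening: 16.2
finger_force: 108.3
```

```bash
python3 -m creep '[[[0,0,-0.05,0],[0,0,-0.1,0],[0,0,-0.15,0],[0,0,-0.25,0],[0,0,-0.3,0],[0,0,-0.3,0],[0,0,-0.3,0],[0,0,-0.3,0],[0,0,-0.3,0],[0,0,-0.3,0],[0,0,-0.3,0],[0,0,-0.3,0],[0,0,-0.25,0],[0,0,-0.2,0],[0,0,-0.15,0],[0,0,-0.1,0],[0,0,-0.05,0],[0,0,0,0],[0,0,0,0],[0,0,0,0]]]' && python3 -m creep '[[[0,0,0,0],[0,0,0,0],[0,0,0,0],[0,0,0,0],[0,0,0,0],[0,0,0,0],[0,0,0,0],[0,0,0,0],[0,0,0,0],[0,0,0,0],[0,0,0,0],[0,0,0,0],[0,0,0,0],[0,0,0,0],[0,0,0,0],[0,0,0,0],[0,0,0,0],[0,0,0,0],[0,0,0,0],[0,0,0,0]]]'
python3 - <<'E'
from look import *
points(("wrist","scene"),("dustpan","dustpan_lip","dustpan_grip","offcut_notched","offcut_block","offcut_slat","offcut_plug","brush"))
a=cap("wrist")[0];b=cap("scene")[0];save(np.hstack([cv2.resize(a,(400,300)),cv2.resize(b[60:360,50:450],(400,300))]),"w7.png")
s=ctrl.sense();print(s["t"],s["tcp_pos"],s["ft_force"],s["torque"],s["opening"],s["finger_force"])
E
```

```text
t: 28.55
tcp_pos: [504.4, -234.4, 253.5]
eef_rot: [-2.347, -2.087, 0.001]
ft_force: [-0.5, 0.6, -5.2]
opening: 16.2
finger_force: 107.5
t: 30.55
tcp_pos: [504.6, -234.5, 254.1]
eef_rot: [2.348, 2.088, -0.0]
ft_force: [0.4, 0.5, -4.6]
opening: 16.5
finger_force: 107.5
dustpan [('wrist', [513.0, -189.0, 145.0], 0.77), ('scene', [510.0, -189.0, 147.0], 0.68)] tri [ 512.7 -187.8  150.1]
dustpan_lip [('scene', [522.0, -76.0, 151.0], 0.96)] tri None
dustpan_grip [('wrist', [506.0, -237.0, 257.0], 0.6), ('scene', [504.0, -237.0, 259.0], 0.56)] tri [ 506.7 -234.8  261.4]
offcut_notched [('wrist', [434.0, -174.0, 153.0], 0.59), ('scene', [504.0, -239.0, 259.0], 0.58)] tri [ 517.  -197.6  297.2]
offcut_block [('wrist', [476.0, -167.0, 151.0], 0.58), ('scene', [483.0, -171.0, 150.0], 0.61)] tri [ 478.1 -170.6  147. ]
offcut_slat [('wrist', [528.0, -167.0, 152.0], 0.93), ('scene', [524.0, -173.0, 142.0], 0.67)] tri [ 529.1 -168.7  148.6]
offcut_plug [('wrist', [566.0, -180.0, 148.0], 0.86), ('scene', [570.0, -180.0, 149.0], 0.55)] tri [ 567.2 -180.8  146.2]
brush [('scene', [701.0, -2.0, 2.0], 0.72)] tri None
32.05 [ 504.61991323 -234.46287228  254.12086182] [-0.03715883  0.61412953 -6.29231854] [-0.04711551 -0.03775757  0.03945964] 16.183701776108823 107.51893043518066
```

View pics/w7.png

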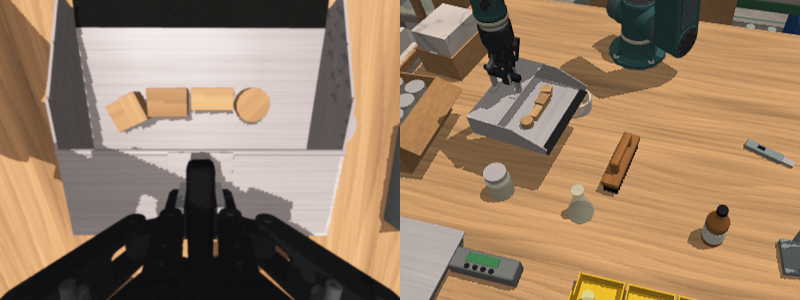

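The pan is level at about 148 mm with all four offcuts in a row inside it (left half, (127,110) to (252,105)). The brush stands upright and clear at (620,165), and nothing else has moved.

```bash
python3 -c "
from cell import ctrl
print(ctrl.job_done())"
```

```text
the job is handed in; nothing more can be done
None
```

I handed the job in after about 32 s of the 61 s allowed: all four offcuts are in the dustpan, which is held level and still about 148 mm up, and the brush stands released on its bristles clear of it; no verdict came back.

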